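# Unstack the kit and dock each part in its own nest

### The arm

A 6-joint arm with a two-finger parallel gripper is mounted at the origin on a cart in front of the work surface, level with it; the furniture and walls round the work are solid. World frame = base frame: x ahead of the robot, y to its left, z up, the work surface at z = 0. Lengths are in m, angles in degrees, forces in N, time in s.
With the tool pointing down it reaches from about 0.325 to 0.85 m from the base axis. Payload 15.5 kg.
Tool frame: the origin (TCP) lies midway between the tips of the shut fingers; the grasp point (between the pads) lies 19 mm behind it; y points along the fingers, x is the direction in which the jaws open and shut, and the axes are right-handed (so a half turn about y gives the same grasp; the last joint's range is limited). The gripper opens to 91 mm and grips with 3 to 60 N. Pads are 32 mm wide; open, the fingers measure 118 mm over their backs; the gripper's body (76 mm by 178 mm) begins 60 mm behind the grasp point.
Start: joints at [60.247, 28.281, 77.091, -0, 74.628, -5.472], TCP at [0.257, 0.57, 0.214] pointing down, gripper open.
Joint ranges: [-166.48, 166.48], [-47.26, 123.95], [12.59, 153.08], [-70.14, 250.14], [6.76, 159.57], [-176.63, 176.63]. Speed limits (degrees/s): [108.29, 108.29, 147.25, 172.46, 172.46, 172.46].

### API

Orientations are given as a 3x3 rotation matrix whose columns are the frame's x, y, z axes.
In Python, from bench import ctrl gives the robot as it stands. The module is installed in compiled form; this text tells all that it offers. Calls block until the motion is done:
- ctrl.goto(position, orientation): joint-space move of the TCP to a pose.
- ctrl.move_l(position, vel=0.15, ori=None, contact_N=None): straight line of the TCP; ori=None keeps the orientation; vel is the mean speed in m/s. With contact_N (N) it stops when the force on the tool has changed by that much, and returns True; else False.
- ctrl.movej(angles): joint-space move.
- ctrl.command_gripper(opening): opening from 0.0 (shut) to 1.0 (fully open); the grip force is fixed at half the most; returns when the fingers have stopped.
- ctrl.sleep(seconds).
- ctrl.ik(position, orientation): joint angles nearest the present ones, or None.
- ctrl.read_camera(name): name is "scene" or "top"; returns the picture (420x560x3 uint8, blue, green, red); there is no depth.
- ctrl.camera_params(name): a dict with "fx", "fy", "cx", "cy" (pixels), "pose" (4x4, takes a point from camera to world coordinates). Camera axes: x right, y up, looking along -z (the intrinsics and any distortion apply to the point x, -y, -z); pixel columns grow to the right and rows downward; lengths in m; the calibration is good to about 2 mm. A picture is of the moment at which its call begins. camera_params takes no time and is no camera call.
A pose or a line that the arm cannot do raises ctrl.MotionError and nothing moves.
- ctrl.sign_off(): hands the job in, once; it reports no verdict.
Readings, each from a call of its own:
- ctrl.current_t(): time.
- ctrl.current_q(): joint angles.
- ctrl.current_dq(): joint speeds.
- ctrl.current_effort(): joint torques, N m.
- ctrl.current_tool_pos(): TCP position.
- ctrl.current_eef_rot(): TCP orientation.
- ctrl.current_contact_force(): force on the tool from outside, world axes, zero at the start.
- ctrl.current_wrist_torque(): the same for the moment, N m.
- ctrl.current_grip_width(): opening from 0.0 (shut) to 1.0 (fully open).
Only numpy, scipy, OpenCV 4.12 (cv2) and the standard library are available. Lean on these libraries where they do the work, as an engineer would, in place of code of your own. Each camera call takes 0.05 s, during which the arm holds its last target. There are 200 camera calls.

### The job

A kit of four parts has been left in one stack on the bench. Take the stack apart and set each part down flat inside its own grey nest: the jar in the round saucer, the carrier pack on the plate with the four corner angles, the heap of board panels in the short rimmed tray and the long strip bundle in the long narrow tray. Never tip any of them over, and leave the dropper bottle standing where it is.

Things in the scene. Friction and masses are not known exactly. Their poses are not given: they have to be found in the camera images.
- jar_mid (a point): Round jar with a black lid, 61 mm across and 53 mm high, at the top of the stack (it stands on the carrier pack). The point is its centre, half-way up; z is up. Only the lower 38 mm of it is firm to the grip: grasp it across the diameter at about this point.
- carriers_mid (a point): Pack of black plastic carriers with small windows, 52 x 118 x 50 mm (x, y, z: its y axis is the long one), second from the top: it lies across the board panels and under the jar. The point is its centre, half-way up (25 mm above its underside). Grasp it across its 52 mm width (its x).
- boards_mid (a point): Heap of small green and silver board panels, one solid piece, 60 x 134 x 57 mm (y is the long axis), third from the top: it lies across the strip bundle and under the carrier pack. The point is its centre, half-way up (28.5 mm above its underside). Grasp it across its 60 mm width (its x).
- strips_mid (a point): Taped bundle of black carrier strips, one solid piece, 46 x 249 x 53 mm (y is the long axis), at the bottom of the stack. The point is its centre, half-way up (26 mm above its underside). Grasp it across its 46 mm width (its x).
- saucer: Round grey saucer, the nest of the jar: outer diameter 88 mm, inner diameter 80 mm, floor 3 mm above the bench, rim 8 mm above the bench. Its origin is at the centre of its underside. It is fixed to the bench, in a different place at every start. 
- corner_plate: Grey rectangular plate with four upright corner angles, open along the middle of its sides, the nest of the carrier pack: clear space between the angles 70 x 138 mm (y long), outside 78 x 146 mm, floor 3 mm above the bench, angles 15 mm high and 26 mm long along each side. Its origin is at the centre of its underside. It is fixed to the bench, in a different place at every start. 
- tray_short: Short grey tray with a low rim all round, the nest of the board panels: inside 80 x 152 mm (y long), outside 88 x 160 mm, floor 3 mm above the bench, rim 8 mm above the bench; a small screw tab at either end. Its origin is at the centre of its underside. It is fixed to the bench, in a different place at every start. 
- tray_long: Long narrow grey tray with a low rim all round, the nest of the strip bundle: inside 64 x 273 mm (y long), outside 72 x 281 mm, floor 3 mm above the bench, rim 8 mm above the bench; a small screw tab at either end. Its origin is at the centre of its underside. It is fixed to the bench, in a different place at every start. 
- dropper_mid (a point): Small white dropper bottle with a red pointed cap, 38 mm across and 109 mm high, standing loose in the row of the three smaller nests; not to be moved. The point is its centre, half-way up.
There are look-alikes about, which are no part of the job. Of the things that look like the part that bears carriers_mid, the largest one is meant.

How it is judged:
By the outcome, as a careful person would: the job done as asked, in the order asked, and still so for the second after the job is handed in, with the robot touching nothing.
It also fails if it takes over 136 s, if anything falls off the work surface, if the arm or the gripper's body presses on something with over 40 N, if the wrist force passes 120 N, or if a joint passes its speed limit or range.

## Working session

There is one attempt and no reset: what is moved stays moved. The work goes in short steps, each a Python script; the robot and the scene stay as the last script left them, time stands still between calls to the robot, and variables do not carry over. Pictures are saved under pics/ and viewed, on a budget of 14 in all, crops included, one or two more only if the job needs it, and the job is handed in when it is done.

```bash
mkdir -p pics; python3 - <<'E'
from bench import ctrl
import cv2,numpy as np
np.set_printoptions(precision=4,suppress=True)
for n in("scene","top"):
    p=ctrl.camera_params(n); print(n,{k:v for k,v in p.items() if k!='pose'}); print(p['pose'])
    cv2.imwrite(f'pics/{n}0.png',ctrl.read_camera(n))
print(ctrl.current_eef_rot(),ctrl.current_t())
E
```

```text
scene {'fx': 462.2630472254022, 'fy': 462.2630472254022, 'cx': 283.16176434231744, 'cy': 204.80582753445026}
[[ 0.6085  0.4726 -0.6375 -0.2033]
 [-0.7934  0.3503 -0.4977 -0.6596]
 [-0.0119  0.8087  0.5881  0.875 ]
 [ 0.      0.      0.      1.    ]]
top {'fx': 486.78613303984815, 'fy': 486.78613303984815, 'cx': 282.47490117225453, 'cy': 207.29196582621884}
[[-0.0056  0.9864 -0.1645  0.3758]
 [-1.     -0.0058 -0.0005 -0.0241]
 [-0.0015  0.1645  0.9864  1.5241]
 [ 0.      0.      0.      1.    ]]
[[ 0.4112 -0.0006 -0.9115]
 [ 0.9115 -0.001   0.4112]
 [-0.0011 -1.      0.0001]] 0.1
```

View pics/scene0.png

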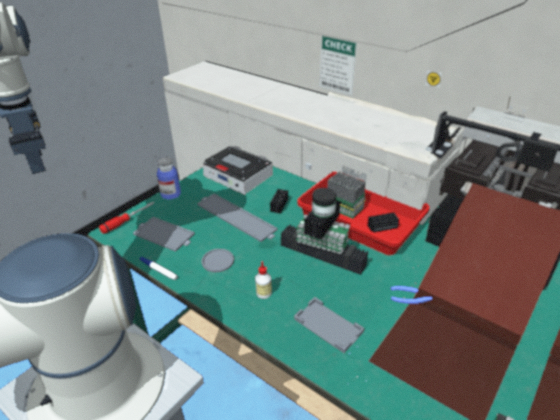

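View pics/top0.png

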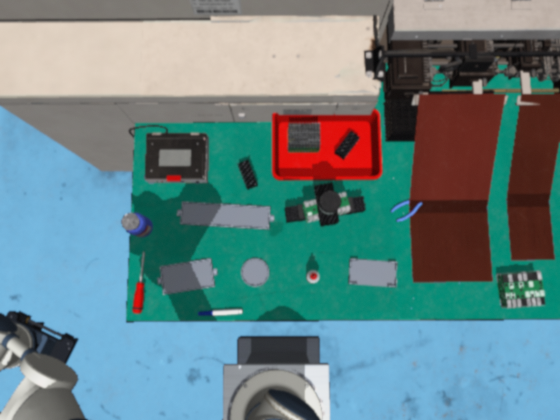

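Top view: the stack is at (327,205), with the jar at (330,203), carriers (327,203), boards (327,207) and strips (325,208). The nests are tray_long (226,215), tray_short (188,276), saucer (255,272) and corner_plate (373,272). The dropper is at (313,277). Look-alikes are small carriers at (248,172) and (346,144), a grey block at (304,137) and a board at (522,290). I choose the stack items and check them in close crops.

```bash
python3 - <<'E'
import cv2
t=cv2.imread('pics/top0.png')[165:315,150:410]
cv2.imwrite('pics/tc.png',cv2.resize(t,None,fx=3,fy=3,interpolation=cv2.INTER_CUBIC))
s=cv2.imread('pics/scene0.png')[170:360,125:385]
cv2.imwrite('pics/sc.png',cv2.resize(s,None,fx=3,fy=3,interpolation=cv2.INTER_CUBIC))
E
```

```text
(no output)
```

View pics/tc.png

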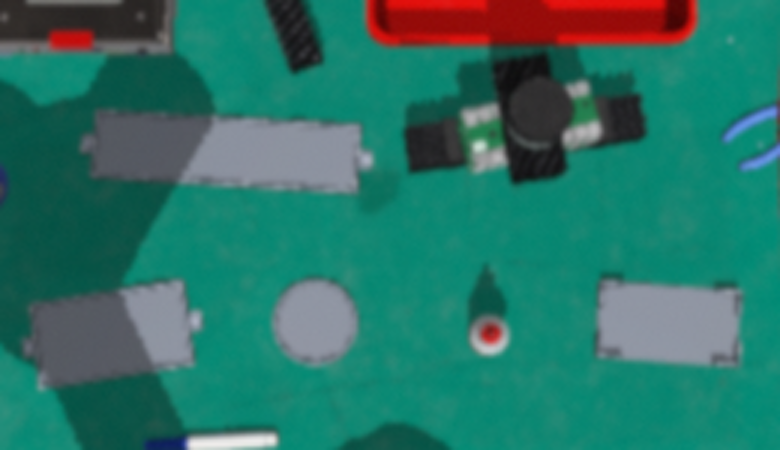

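View pics/sc.png

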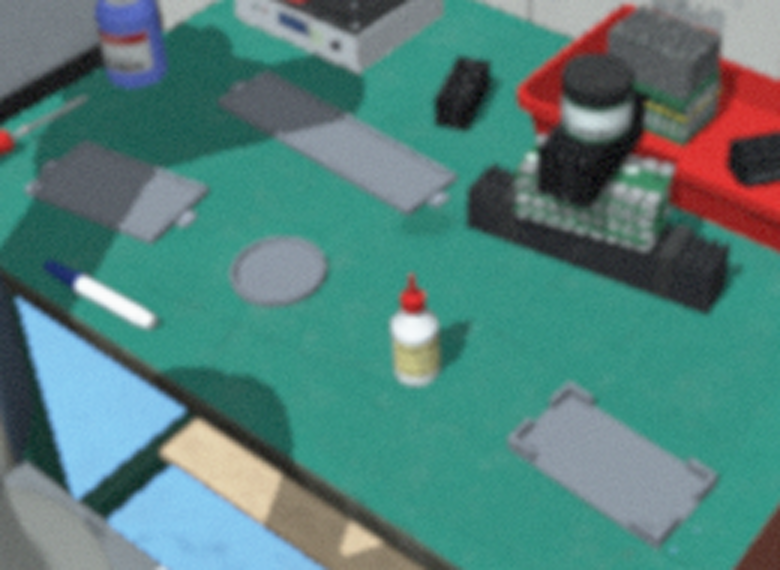

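The crops confirm the choice: jar lid at (541,110) in the top crop, the large carrier pack under it, the boards beneath at about 13° and the strips at about 8°. Next I fit the outlines in both views.

```bash
cat > h.py <<'E'
import numpy as np,cv2
from scipy.optimize import least_squares
from bench import ctrl
P={n:ctrl.camera_params(n) for n in("scene","top")}
def proj(n,X):
    p=P[n];M=np.linalg.inv(p['pose']);c=np.atleast_2d(X)@M[:3,:3].T+M[:3,3]
    return np.c_[p['cx']+p['fx']*c[:,0]/-c[:,2],p['cy']-p['fy']*c[:,1]/-c[:,2]]
def ray(n,uv):
    p=P[n];uv=np.atleast_2d(uv).astype(float)
    d=np.c_[(uv[:,0]-p['cx'])/p['fx'],-(uv[:,1]-p['cy'])/p['fy'],-np.ones(len(uv))]
    return p['pose'][:3,3],d@p['pose'][:3,:3].T
def plane(n,uv,z):
    o,d=ray(n,uv);return o+d*((z-o[2])/d[:,2])[:,None]
def tri(ut,us):
    A=[];b=[]
    for n,u in(("top",ut),("scene",us)):
        o,d=ray(n,u);d=d[0]/np.linalg.norm(d[0]);Q=np.eye(3)-np.outer(d,d);A.append(Q);b.append(Q@o)
    return np.linalg.lstsq(np.vstack(A),np.hstack(b),rcond=None)[0]
def box(x,y,yaw,w,l,z0,z1):
    c,s=np.cos(yaw),np.sin(yaw);R=np.array([[c,-s],[s,c]])
    k=np.array([[-w,-l],[w,-l],[w,l],[-w,l]])/2@R.T+[x,y]
    return np.vstack([np.c_[k,np.full(4,z0)],np.c_[k,np.full(4,z1)]])
def nests(imgs):
    "grey mask contours in each view, backprojected to z=.005"
    out=[]
    for n,im in imgs.items():
        h=cv2.cvtColor(im,cv2.COLOR_BGR2HSV);m=((h[...,1]<75)&(h[...,2]>50)&(h[...,2]<215)).astype(np.uint8)
        for c in cv2.findContours(m,cv2.RETR_EXTERNAL,cv2.CHAIN_APPROX_NONE)[0]:
            if cv2.contourArea(c)<300: continue
            X=plane(n,c[:,0],.005)[:,:2]; 
            (cx,cy),(a,b),t=cv2.minAreaRect((X*1000).astype(np.float32))
            if a<b: a,b,t=b,a,t+90
            if 60<b<110 and a<340: out.append((n,round(cx,1),round(cy,1),round(a),round(b),round((t-90+90)%180-90,1)))
    return out
def wire(im,n,B,col,f=3,off=(0,0)):
    q=((proj(n,B)+.5-off)*f).astype(int)
    cv2.polylines(im,[q[4:8]],True,col,1);cv2.polylines(im,[q[:4]],True,col,1)
    for i in range(4): cv2.line(im,tuple(map(int,q[i])),tuple(map(int,q[i+4])),col,1)
E
python3 - <<'E'
from h import *
np.set_printoptions(precision=4,suppress=True)
im={n:cv2.imread(f'pics/{n}0.png') for n in P}
for r in nests(im): print(r)
T=lambda c:np.array([150+(c[0]+.5)/3-.5,165+(c[1]+.5)/3-.5]);S=lambda c:np.array([125+(c[0]+.5)/3-.5,170+(c[1]+.5)/3-.5])
print('jar lid',tri(T((541,110)),S((598,78))), 'dropper tip',tri(T((491,334)),S((411,278))))
print('strip near-left top corner',tri(T((410,168)),S((470,188))))
for z,k in((.161,[(493,62),(548,55),(566,177),(513,183)]),(.11,[(460,113),(468,172),(603,138),(590,83)]),(.053,[(405,128),(410,168),(646,137),(639,96)])):
    X=plane("top",np.array([T(c) for c in k]),z);print(z,X[:,:2].mean(0));print(X[:,:2])
E
```

```text
('scene', 425.8, -297.1, 153, 88, -4.2)
('scene', 427.5, 65.8, 89, 87, -53.2)
('scene', 416.6, 274.2, 189, 96, 8.8)
('scene', 607.1, 158.5, 309, 80, -3.6)
('top', 424.0, -300.9, 147, 79, -4.4)
('top', 426.8, 64.5, 86, 84, 90.0)
('top', 416.6, 272.9, 182, 89, 8.5)
('top', 606.2, 158.2, 304, 73, -3.7)
('top', 793.8, 324.1, 109, 63, -0.3)
('top', 863.4, -92.9, 98, 85, 1.7)
('top', 1085.7, -510.3, 217, 90, 39.8)
jar lid [ 0.6111 -0.1541  0.2085] dropper tip [ 0.4109 -0.1114  0.1068]
strip near-left top corner [ 0.5814 -0.0364  0.0507]
0.161 [ 0.611 -0.148]
[[ 0.6662 -0.1139]
 [ 0.6727 -0.1665]
 [ 0.5553 -0.1808]
 [ 0.5499 -0.1308]]
0.11 [ 0.6123 -0.1529]
[[ 0.6261 -0.084 ]
 [ 0.5675 -0.0911]
 [ 0.6003 -0.2238]
 [ 0.6554 -0.2126]]
0.053 [ 0.6159 -0.1527]
[[ 0.6209 -0.03  ]
 [ 0.5797 -0.0349]
 [ 0.6102 -0.2758]
 [ 0.6528 -0.27  ]]
```

```bash
cat > est.py <<'E'
from math import radians as r
# name: x,y,yaw(local y=long),w,l,z0,z1
E=dict(carr=(.611,-.148,r(97.5),.052,.118,.110,.160),boards=(.612,-.153,r(13.4),.060,.134,.053,.110),
 strips=(.616,-.1527,r(7.4),.046,.249,0,.053),plate=(.4245,-.2995,r(-4.3),.078,.146,0,.015),
 short=(.4166,.2733,r(8.6),.088,.160,0,.008),long=(.6065,.1583,r(-3.65),.072,.281,0,.008),
 saucer=(.427,.065,0,.088,.088,0,.008),jar=(.611,-.154,0,.061,.061,.160,.213))
E
python3 - <<'E'
from h import *
from est import E
rows=[]
for n,(x0,x1,y0,y1) in dict(top=(150,410,180,305),scene=(125,385,180,350)).items():
    c=cv2.resize(cv2.imread(f'pics/{n}0.png')[y0:y1,x0:x1],None,fx=3,fy=3,interpolation=cv2.INTER_CUBIC)
    for k,v in E.items(): wire(c,n,box(*v),dict(carr=(0,255,255),boards=(255,0,255),strips=(255,255,0),jar=(0,0,255)).get(k,(0,128,255)),3,np.array([x0,y0]))
    rows.append(c if n=='top' else cv2.resize(c,None,fx=.42,fy=.42) if 0 else c)
cv2.imwrite('pics/o.png',cv2.resize(np.vstack(rows),None,fx=.675,fy=.675,interpolation=cv2.INTER_AREA))
E
```

```text
(no output)
```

View pics/o.png

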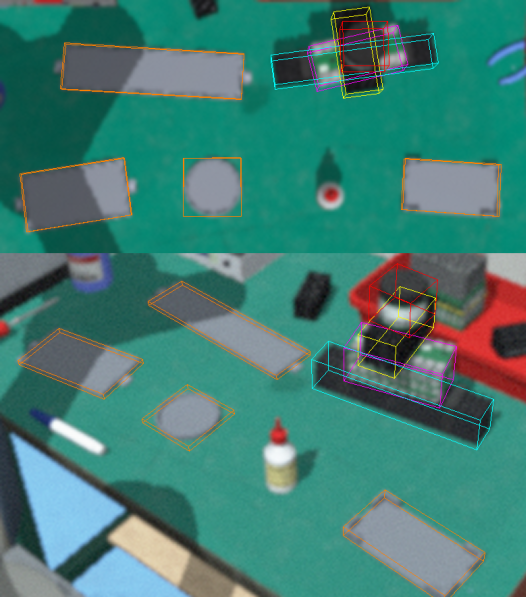

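The overlays fit in both views and the measured heights agree with the text. I start with the jar.

```bash
cat > pp.py <<'E'
from h import *
from math import cos,sin,degrees,pi
H=.26
def R(a): return np.array([[cos(a),0,-sin(a)],[sin(a),0,cos(a)],[0,-1,0]],float)
def pick(x,y,ztip,a,place=None):
    "choose the half turn that suits pick and place; grasp; lift"
    best=None
    for k in(0,pi,-pi):
        q=ctrl.ik([x,y,H],R(a+k))
        if q is None: continue
        c=abs(q[5])
        if place:
            ps=[ctrl.ik([place[0],place[1],H],R(place[2]+k+j)) for j in(0,pi)]
            c+=min([abs(p[5]) for p in ps if p is not None],default=1e3)
        if best is None or c<best[0]: best=(c,k)
    Rm=R(a+best[1]);ctrl.command_gripper(1.0)
    ctrl.goto([x,y,H],Rm)
    ctrl.move_l([x,y,ztip+.03],vel=.2)
    hit=ctrl.move_l([x,y,ztip],vel=.05,contact_N=15)
    ctrl.command_gripper(0.0)
    w=ctrl.current_grip_width()*91
    ctrl.move_l([x,y,ztip+.02],vel=.05);ctrl.move_l([x,y,H],vel=.15)
    print('hit',hit,'width mm',w,ctrl.current_grip_width()*91,'F',np.round(ctrl.current_contact_force(),1),'t',ctrl.current_t())
def place(x,y,ztip,a):
    c=[(abs(q[5]),k) for k in(0,pi) if (q:=ctrl.ik([x,y,H],R(a+k))) is not None]
    Rm=R(a+min(c)[1]);ctrl.goto([x,y,H],Rm)
    ctrl.move_l([x,y,ztip+.025],vel=.15)
    hit=ctrl.move_l([x,y,ztip-.001],vel=.03,contact_N=8)
    z=ctrl.current_tool_pos()[2];ctrl.command_gripper(1.0);ctrl.sleep(.2)
    ctrl.move_l([x,y,ztip+.06],vel=.12);ctrl.move_l([x,y,H],vel=.2)
    print('placed contact',hit,'z',z,'want',ztip,'t',ctrl.current_t())
def snap(name,reg=dict(top=(150,410,180,305),scene=(125,385,180,350)),f=.675):
    rows=[]
    for n,(x0,x1,y0,y1) in reg.items():
        im=ctrl.read_camera(n);cv2.imwrite(f'pics/{n}_{name}',im)
        rows.append(cv2.resize(im[y0:y1,x0:x1],None,fx=3,fy=3,interpolation=cv2.INTER_CUBIC))
    cv2.imwrite('pics/'+name,cv2.resize(np.vstack(rows),None,fx=f,fy=f,interpolation=cv2.INTER_AREA))
E
python3 - <<'E'
from pp import *
from est import E
a=E['carr'][2];x,y=E['jar'][:2];s=E['saucer']
pick(x,y,.160+.0265-.019,a,(s[0],s[1],a))
place(s[0],s[1],.003+.0265-.019,a)
snap('p1.png')
E
```

```text
hit False width mm 57.670222055889994 57.21995222512169 F [-0.  -0.4 -3.8] t 6.175
placed contact True z 0.011138139224804177 want 0.010499999999999999 t 12.3083
```

View pics/p1.png

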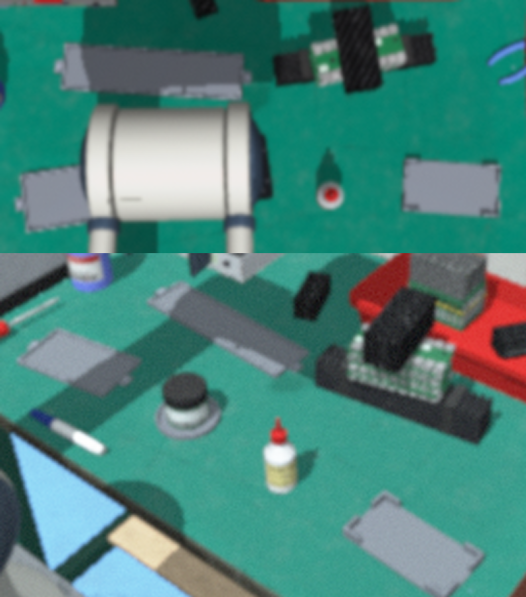

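The jar stands in the saucer (scene view, 185,400). The carrier pack is untouched on the boards, with its top centre at about (358,50). Next is the carrier pack.

```bash
python3 - <<'E'
from pp import *
from est import E
k=np.array([(334,12),(370,8),(383,86),(346,92)])/2.025+[150,180]
X=plane('top',k-.25,.157)[:,:2];print(X.mean(0),X)
x,y=(X.mean(0)+E['carr'][:2])/2;a=E['carr'][2];s=E['plate']
pick(x,y,.110+.025-.019,a,s[:3])
place(s[0],s[1],.003+.025-.019+.0005,s[2])
snap('p2.png')
E
```

```text
[ 0.61233388 -0.149311  ] [[ 0.66605417 -0.1161199 ]
 [ 0.67154012 -0.16722958]
 [ 0.55994721 -0.18289607]
 [ 0.55179401 -0.13099845]]
hit False width mm 51.73936592052776 51.9879012161049 F [ 0.1 -0.4 -1.9] t 17.3917
placed contact True z 0.00960676333676417 want 0.009500000000000001 t 24.1333
```

View pics/p2.png

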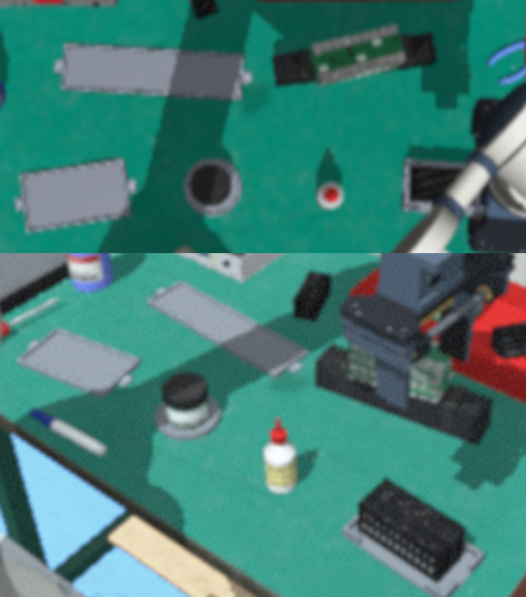

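The carriers sit between the corner angles (scene view, 410,525). The boards' top face now spans (312,45) to (406,62). Next the boards.

```bash
python3 - <<'E'
from pp import *
from est import E
k=np.array([(312,45),(398,26),(406,62),(320,83)])/2.025+[150,180]
X=plane('top',k-.25,.108)[:,:2];print(X.mean(0),X)
x,y=(X.mean(0)+E['boards'][:2])/2;a=E['boards'][2];s=E['short']
pick(x,y,.053+.0285-.019,a,s[:3])
place(s[0],s[1],.003+.0285-.019+.0005,s[2])
snap('p3.png')
E
```

```text
[ 0.61387148 -0.15488298] [[ 0.62748022 -0.0865129 ]
 [ 0.65497722 -0.21272347]
 [ 0.60156044 -0.22290603]
 [ 0.57146805 -0.09738952]]
hit False width mm 60.722499585945755 59.77981267545342 F [-0.3  0.5 -2.1] t 29.5917
placed contact True z 0.01282591666468736 want 0.013000000000000001 t 36.3167
```

View pics/p3.png

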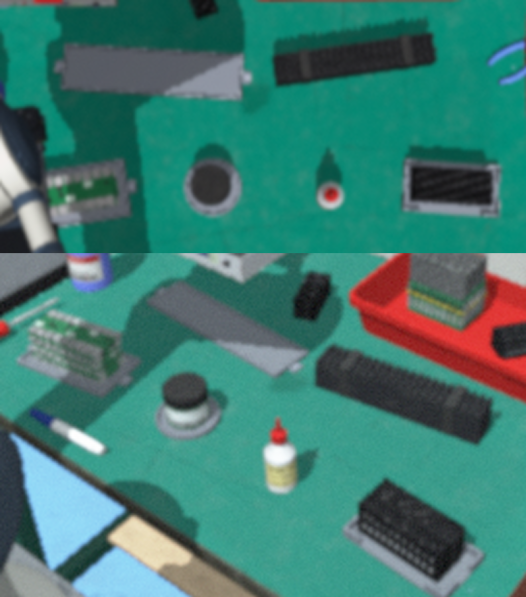

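The boards are in the short tray (75,345). The strip bundle lies free, with corners (274,55), (432,33), (436,62) and (278,86). Next the strips.

```bash
python3 - <<'E'
from pp import *
from est import E
k=np.array([(274,55),(432,33),(436,61),(278,83)])/2.025+[150,180]
X=plane('top',k-.25,.053)[:,:2];print(X.mean(0),X)
x,y=(X.mean(0)+E['strips'][:2])/2;a=E['strips'][2];s=E['long']
pick(x,y,.026-.019+.003,a,s[:3])
place(s[0],s[1],.003+.026-.019+.0035,s[2])
ctrl.goto([.5,-.1,.32],R(0))
snap('p4.png')
for n in P: cv2.imwrite(f'pics/{n}_f.png',ctrl.read_camera(n))
E
```

```text
[ 0.61698746 -0.15390135] [[ 0.62222902 -0.03124555]
 [ 0.6546873  -0.27137064]
 [ 0.61159455 -0.27599833]
 [ 0.57943896 -0.03699087]]
hit False width mm 44.03516190603197 44.244185765343396 F [-1.1  0.1 -2.8] t 43.3667
placed contact True z 0.01295964040180814 want 0.013499999999999998 t 49.775
```

View pics/p4.png

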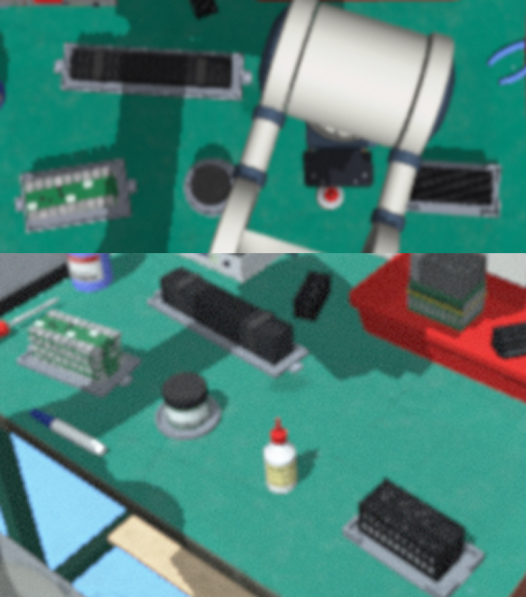

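All four look nested. One overlay check of the fit (parts drawn at the nest poses):

```bash
python3 - <<'E'
from pp import *
from est import E
ctrl.movej([90,20,70,0,80,0]) if 0 else None
rows=[]
pl={}
for p,n,(w,l,h) in(('carr','plate',(.052,.118,.05)),('boards','short',(.06,.134,.057)),('strips','long',(.046,.249,.053)),('jar','saucer',(.061,.061,.053))):
    pl[p]=E[n][:3]+(w,l,.003,.003+h)
for n,(x0,x1,y0,y1) in dict(top=(150,410,195,305),scene=(125,385,180,350)).items():
    src='pics/top_p3.png' if 0 else f'pics/{n}_f.png'
    c=cv2.resize(cv2.imread(src)[y0:y1,x0:x1],None,fx=3,fy=3,interpolation=cv2.INTER_CUBIC)
    for v in pl.values(): wire(c,n,box(*v),(0,255,255),3,np.array([x0,y0]))
    rows.append(c)
cv2.imwrite('pics/o2.png',cv2.resize(np.vstack(rows),None,fx=.71,fy=.71,interpolation=cv2.INTER_AREA))
E
```

```text
(no output)
```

View pics/o2.png

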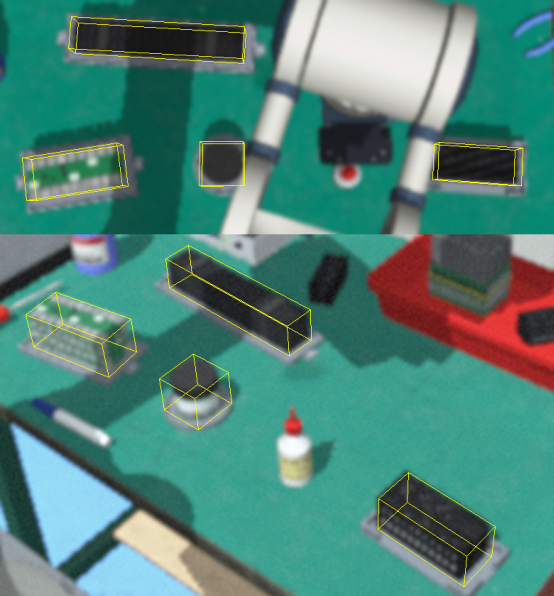

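```bash
python3 - <<'E'
from bench import ctrl
ctrl.sleep(.5);print(ctrl.current_t());ctrl.sign_off()
E
```

```text
51.575
the job is handed in; nothing more can be done
```

I took the stack apart from the top down and set the jar, carrier pack, board panels and strip bundle each in its own nest. I handed the job in at about 51.6 s of the 136 s allowed.

- **Seating:** each part touched down within 0.7 mm of the height expected for the nest floor, so none is resting on a rim, which stands 5 mm higher.
- **Position:** outlines of the parts drawn at the nest centres match the final pictures in both views. The boards look a few millimetres off along their length in the scene view. They have 9 mm of clearance at each end.
- **Upright and undisturbed:** all four parts stand flat and none was tipped. The dropper bottle stands where it was.
- **Disagreements:** the only reading that differed much from the text was the jar's grip width, 57 to 58 mm against 61 mm. The jar held and was placed without trouble. The strips read 44 mm against 46 mm.
- **Limits of the check:** in the final top view the arm partly covered the saucer and corner plate. The scene view showed both clearly.

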